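# Lock the knife box

### The job

Lock the childproof knife box with your fingertips: turn the slotted disc on its top by pushing one of its two finger pegs until the slot lines up with the sliding bolt, then push the bolt by its upright post through the slot until it is fully home against its stop, and move clear. Only push: do not grip or lift the pegs, the post or anything else, and leave the mug, jar, tin and salt shaker beside the box where they stand.

Things in the scene. Friction and masses are not known exactly. Their poses are not given: they have to be found in the camera images.
- knife_box: Low light-wood box, fixed, 130 (x) x 285 (y) x 60 mm high. Origin: centre of the underside; z up, +y along its length: the way the bolt is pushed home. On its top at x = 0, along y: bolt in rails (-124 to 0 mm, 28 mm wide, top 81 mm above the worktop), slotted disc (centre +50 mm), roofed keeper (98 to 130 mm, top 84 mm). Only the pegs and the post stand higher than 84 mm.
- lock_disc (a joint): Turn of the disc about its upright axis, rad, counter-clockwise from above. At 0 and at pi (the disc is symmetric) the slot lies along the bolt's line. Turns both ways, from -3.2 to 6.3; friction (0.04 N m, about 1.6 N at a peg) keeps it where it is left. Starts 0.6 to 1.57 rad away from lined up, either way.
- disc_hub (a point): Centre of the top face of the steel disc, 82 mm above the worktop; disc 76 mm in diameter, 20 mm thick, with a straight open slot 20 mm wide right across it. Axes turn with the disc: y along the slot, x to peg a. The 12 mm bolt blocks on the disc unless lined up within about 0.15 rad; flared slot mouths and a tapered bolt nose correct a small error.
- peg_a (a point): Centre of the top of one finger peg of the disc: upright steel pin 13 mm in diameter, standing 30 mm above the disc's top face (top 112 mm above the worktop), 25 mm from the disc's axis, at right angles to the slot.
- peg_b (a point): The same for the other, equal peg, on the opposite half of the disc.
- lock_bolt (a joint): Travel of the bolt along the box's +y, m: 0 drawn back, 0.110 fully home at its stop (nose through the disc and in the keeper). Starts at 0 to 0.004. Friction about 1.5 N; it stays where it is left. At 0 its nose is 6 mm short of the disc's rim.
- bolt_post (a point): Centre of the top of the bolt's push post: upright steel pin 15 mm in diameter, standing on the bolt between the rails, its thick part from 84.5 to 113 mm above the worktop. Drawn back it is at y = -116 mm of the box; it moves with the bolt, 122 mm behind the nose, and ends 18 mm short of the disc's rim.
- mug_2: Bystander: dark blue mug, 101 mm high, 86 mm wide without the handle; origin at its underside.
- spice_jar_1: Bystander: spice jar with black cap, 41 mm in diameter, 105 mm high; origin: centre of its underside.
- tin_2: Bystander: low round tin, 86 mm in diameter, 40 mm high; origin: centre of its underside.
- mill_2: Bystander: salt shaker, 44 mm in diameter, 90 mm high; origin: centre of its underside.

How it is judged:
By the outcome, as a careful person would: the job done as asked, in the order asked, and still so for the second after the job is handed in, with the robot touching nothing.
It also fails if it takes over 45 s, if anything falls off the work surface, if the arm or the gripper's body presses on something with over 40 N, if the wrist force passes 120 N, or if a joint passes its speed limit or range.

### The arm

A 6-joint arm with a two-finger parallel gripper is mounted at the origin on a cart in front of the work surface, level with it; the furniture and walls round the work are solid. World frame = base frame: x ahead of the robot, y to its left, z up, the work surface at z = 0. Lengths are in mm, angles in rad, forces in N, time in s.
With the tool pointing down it reaches from about 325 to 900 mm from the base axis. Payload 6.1 kg.
Tool frame: the origin (TCP) lies at the very end of the fingers, on their centre line; the grasp point (between the pads) lies 19 mm behind it (robot.tcp_to_grasp is the distance from the TCP to the grasp point, in mm); z points along the fingers, y is the line along which they close (so a half turn about z gives the same grasp; the last joint's range is limited). The gripper opens to 87 mm and grips with 3 to 60 N. Pads are 19 mm wide; open, the fingers measure 117 mm over their backs; the gripper's body (75 mm by 190 mm) begins 51 mm behind the grasp point.
Start: joints at [-1.346, 0.22, 1.526, -0, 1.395, -0.126], TCP at [214.773, -586.931, 222.538] pointing down, gripper open.
Joint ranges: [-2.98, 2.98], [-0.91, 2.08], [0.09, 2.57], [-1.24, 4.39], [0.2, 2.65], [-2.68, 2.68]. Speed limits (rad/s): [2.57, 2.57, 3.01, 3.14, 3.14, 3.14].

### API

Orientations are given as a unit quaternion [w, x, y, z].
In Python, from rig import robot, optics gives the robot as it stands.
- The arm moves only by the shell command python3 -m crank 'ROWS' [FORCE]. ROWS is JSON, a list of rows, each a list of 5 numbers: the finger opening in mm, from 0 to 87, then the shift along the world's x, y, z in mm, then the turn about the world's z in rad. A call has 1 to 8 rows; each row shifts and turns the commanded pose from where the row before left it; what a row does not reach is not made up. A row lasts 1/12 s, in which the tool goes at most 41.7 mm and 7.16 degrees, less where a joint would pass 70% of its speed; a pose out of reach is approached as far as the arm can. A call with a gripper value outside its range is refused whole. The fingers move at their own pace and stop on an object; FORCE is the grip in N (left out, the last holds). Time passes only in rows, so rows that do not move let the fingers close. It gives the time, the measured TCP pose, the force and the opening at its end, in the units of the state.
- robot.get_obs(): the state, without advancing time (a new reading comes with each control period).
- optics.get_image(name): name is "scene" or "top"; returns a dict with "pixels" (420x560x3 uint8, red, green, blue), "range_z" (420x560 float32, mm along the optical axis (not along the pixel's ray), 0 where there is no reading), "camera_matrix" (3x3 intrinsics, pixels), "origin" and "rotation" of the camera in the world. Camera axes: x right, y down, z forward; pixel columns grow to the right and rows downward; lengths in mm; the calibration is good to about 2 mm. A picture is of the moment at which its call begins.
- robot.close_job(): hands the job in, once; it reports no verdict.
Trained networks look in a picture, given as the dict that the camera call returned (one of the last four; its "shot" number tells which), for a name from the list of things; names that differ only in an ending like _2 or _b are one class to them, and where a whole thing is asked for, a point or a joint stands for the part that bears it (a point fixed in the world has none). Each returns a list of dicts, best first, with "p" (0 to 1); they miss things now and then, are a little off and sometimes report something else, mostly with a low value. They report only what shows in the picture. A call takes as long as a camera call.
- optics.look_for(picture, name): "point" ([x, y, z] in mm, in world coordinates, good to about 4 mm: the middle of the surface that is visible of it).
- optics.spot_point(picture, name): "point" ([x, y, z] in mm, in world coordinates, good to about 4 mm: a listed point, or the origin of a listed thing).
The state is a dict: "clock": time; "q": joint angles; "joint_vel": joint speeds; "tau": joint torques, N m; "tool_pos": TCP position; "ee_rot": TCP orientation; "contact_force": force on the tool from outside, world axes, zero at the start; "torque": the same for the moment, N m; "grip_width": finger opening in mm.
Only numpy, scipy, OpenCV 4.12 (cv2) and the standard library are available. Lean on these libraries where they do the work, as an engineer would, in place of code of your own. Each camera call takes 0.05 s, during which the arm holds its last target. There are 200 camera calls.

## Working session

There is one attempt and no reset: what is moved stays moved. The work goes in short steps, Python scripts to look and compute and a shell command to move; the robot and the scene stay as the last step left them, time stands still between calls to the robot, and variables do not carry over. Pictures are saved under pics/ and viewed, on a budget of 10 in all, crops included, one or two more only if the job needs it, and the job is handed in when it is done.

```bash
mkdir -p pics; python3 - <<'E'
from rig import robot, optics
import cv2
o=robot.get_obs(); print(o['clock'],o['tool_pos'],o['ee_rot'],o['grip_width'])
for c in ["top","scene"]:
    im=optics.get_image(c); cv2.imwrite(f"pics/{c}0.png",im["pixels"][:,:,::-1])
    for n in ["knife_box","disc_hub","peg_a","bolt_post","mug_2","spice_jar_1","tin_2","mill_2"]:
        for r in optics.spot_point(im,n)[:3]: 
            print(c,n,round(r['p'],2),[round(v,1) for v in r['point']])
E
```

```text
0.0 [ 214.63290204 -586.3190008   221.43582604] [-9.84651285e-04  9.84654897e-01  1.74510063e-01 -5.29647781e-05] 86.7522009534146
top knife_box 0.88 [472.8, 91.5, 4.1]
top knife_box 0.4 [484.5, 112.2, 111.0]
top disc_hub 0.89 [474.0, 137.1, 84.0]
top peg_a 0.66 [462.4, 161.0, 106.4]
top peg_a 0.61 [483.6, 113.3, 111.1]
top bolt_post 0.7 [474.9, -24.3, 112.3]
top bolt_post 0.45 [478.3, 323.4, -0.5]
top bolt_post 0.4 [484.0, 112.4, 110.6]
top mug_2 0.73 [641.2, 0.4, -1.3]
top spice_jar_1 0.83 [613.1, 89.6, -0.3]
top tin_2 0.62 [650.3, 191.0, 0.0]
top mill_2 0.75 [476.0, 325.0, 0.4]
scene knife_box 0.93 [475.9, 82.6, 1.3]
scene disc_hub 0.7 [473.5, 138.0, 81.9]
scene peg_a 0.89 [487.1, 110.4, 109.0]
scene peg_a 0.84 [463.7, 161.4, 115.4]
scene bolt_post 0.75 [474.3, -25.3, 117.0]
scene mug_2 0.88 [643.4, 3.4, 1.1]
scene spice_jar_1 0.97 [609.8, 91.0, 0.8]
scene tin_2 0.88 [644.7, 191.8, -4.1]
scene mill_2 0.7 [479.3, 322.8, 3.9]
```

View pics/top0.png

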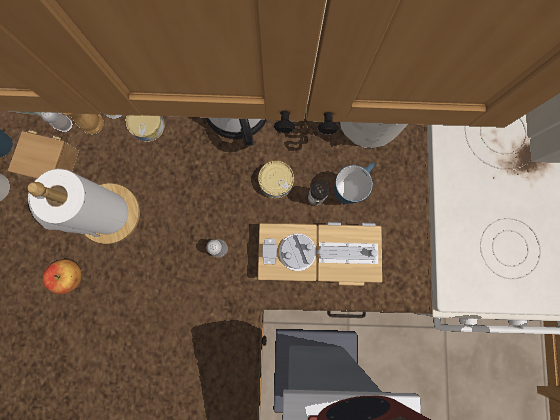

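View pics/scene0.png

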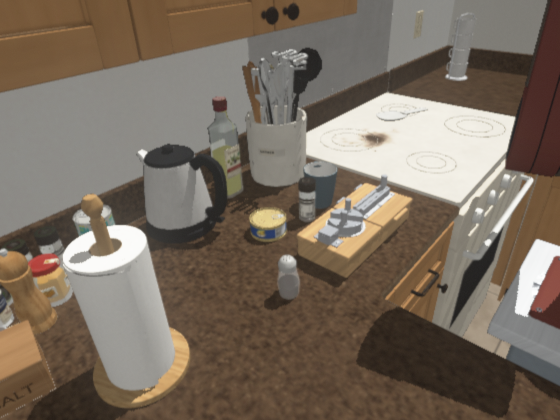

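The box is nearly square to the world, with the hub at about (474, 137). One peg is at (484, 112), so a counter-clockwise push of about 1.17 rad on it lines up the slot. In the top view the disc is at about pixel (297, 252) and the post at (367, 252). The nearest bystanders (jar, mug, tin, shaker) are 100 mm or more from the work line. I'll approach with the fingers closed.

```bash
python3 -m crank '[[0,13,36,0,0],[0,13,36,0,0],[0,13,36,0,0],[0,13,36,0,0],[0,13,36,0,0],[0,13,36,0,0],[0,13,36,0,0],[0,13,36,0,0]]' && python3 -m crank '[[0,13,36,0,0],[0,13,36,0,0],[0,13,36,0,0],[0,13,36,0,0],[0,13,36,0,0],[0,13,36,0,0],[0,13,36,0,0],[0,13,36,0,0]]' && python3 -m crank '[[0,13,36,0,0],[0,13,36,0,0],[0,9,36,0,0],[0,0,0,0,0],[0,0,0,0,0]]'
```

```text
clock: 1.57
tool_pos: [319.0, -297.3, 222.7]
ee_rot: [0.0, 0.985, 0.174, 0.0]
contact_force: [0.2, -1.0, 0.3]
grip_width: 41.4
clock: 2.23
tool_pos: [423.2, -9.0, 223.0]
ee_rot: [0.0, 0.985, 0.175, 0.001]
contact_force: [1.6, -0.7, -0.1]
grip_width: 1.1
clock: 2.65
tool_pos: [457.7, 98.9, 222.5]
ee_rot: [0.0, 0.984, 0.177, -0.0]
contact_force: [-0.6, -0.1, 0.3]
grip_width: 0.5
```

```bash
python3 -m crank '[[0,0,2,-32,0],[0,0,2,-33,0],[0,0,2,-33,0],[0,0,2,-32,0.04],[0,0,0,0,0],[0,11,1,0,0],[0,0,0,0,0]]' && python3 -m crank '[[0,3.5,0,0,0.12],[0,3.5,0,0,0.12],[0,3.5,0.5,0,0.12],[0,3.5,1,0,0.12],[0,0,0,0,0]]'
python3 - <<'E'
from rig import robot, optics
import cv2
im=optics.get_image("top"); cv2.imwrite("pics/t1.png",cv2.resize(im["pixels"][200:310,230:400,::-1],None,fx=4,fy=4,interpolation=cv2.INTER_CUBIC))
for c in ["top","scene"]:
    if c=="scene": im=optics.get_image(c)
    for n in ["peg_a","disc_hub"]:
        for r in optics.spot_point(im,n)[:3]: print(c,n,round(r['p'],2),[round(v,1) for v in r['point']])
E
```

```text
clock: 3.23
tool_pos: [469.9, 105.0, 93.6]
ee_rot: [0.0, 0.981, 0.193, 0.0]
contact_force: [-1.5, -1.3, 0.3]
grip_width: -0.1
clock: 3.65
tool_pos: [483.6, 106.7, 94.3]
ee_rot: [0.001, 0.906, 0.423, 0.001]
contact_force: [-1.1, -0.4, -0.1]
grip_width: 0.2
top peg_a 0.46 [453.0, 153.4, 109.9]
top disc_hub 0.44 [473.9, 136.4, 83.3]
top disc_hub 0.35 [641.0, 0.3, -0.3]
scene peg_a 0.76 [456.5, 153.6, 113.6]
scene peg_a 0.61 [495.5, 123.0, 109.2]
```

View pics/t1.png

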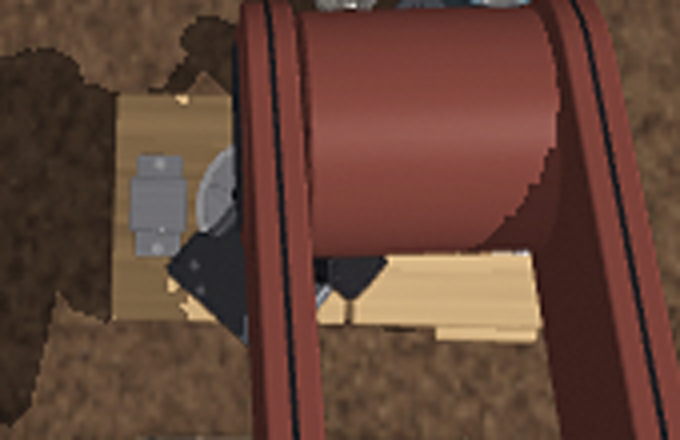

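The arm hides most of the disc in the top view. The scene camera puts the pegs at -0.67 rad, as planned, so I continue the arc.

```bash
python3 -m crank '[[0,3.3,1.5,0,0.12],[0,3,2,0,0.12],[0,3,2.2,0,0.12],[0,2.5,2.5,0,0.12],[0,2,2.8,0,0.12],[0,1.5,2.8,0,0.08],[0,0,0,0,0]]'
python3 - <<'E'
from rig import robot, optics
import cv2
im=optics.get_image("scene"); cv2.imwrite("pics/s2.png",cv2.resize(im["pixels"][160:280,280:430,::-1],None,fx=4,fy=4,interpolation=cv2.INTER_CUBIC))
for n in ["peg_a","disc_hub"]:
        for r in optics.spot_point(im,n)[:3]: print(n,round(r['p'],2),[round(v,1) for v in r['point']])
E
```

```text
clock: 4.53
tool_pos: [498.4, 121.7, 92.8]
ee_rot: [0.0, 0.714, 0.701, 0.0]
contact_force: [-0.0, -0.1, -0.7]
grip_width: 0.5
peg_a 0.8 [451.1, 138.5, 113.7]
peg_a 0.64 [502.9, 135.2, 108.9]
disc_hub 0.6 [473.8, 135.1, 83.6]
```

View pics/s2.png

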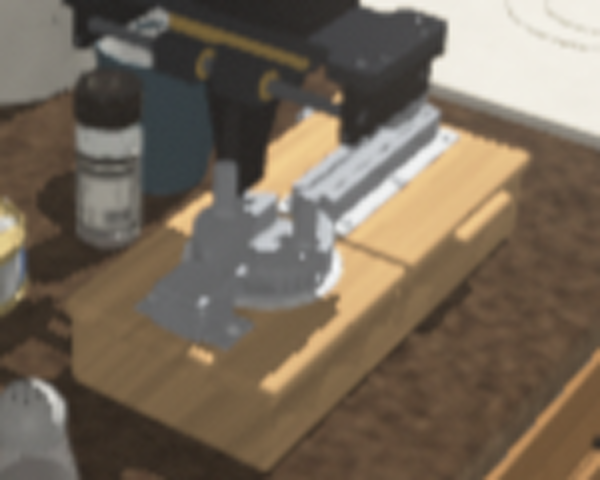

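The pegs now lie across the box to within about 0.06 rad. In the crop, the finger stands behind the far peg at about (230, 180) and the near peg is at (303, 215). Next I back off, rise, pass over the post and check from there.

```bash
python3 -m crank '[[0,0,-8,0,0],[0,0,-4,30,0],[0,-4,-20,30,0],[0,-4,-37,0,0],[0,-4,-37,0,0],[0,-4,-37,0,0],[0,-4,-37,0,0],[0,-4,0,0,0.02]]'
python3 - <<'E'
from rig import robot, optics
import cv2, numpy as np
for c in ["top","scene"]:
    im=optics.get_image(c)
    if c=="top": cv2.imwrite("pics/t3.png",cv2.resize(im["pixels"][215:290,250:390,::-1],None,fx=5,fy=5,interpolation=cv2.INTER_CUBIC))
    for n in ["peg_a","disc_hub","bolt_post"]:
        for r in optics.spot_point(im,n)[:3]: print(c,n,round(r['p'],2),[round(v,1) for v in r['point']])
E
```

```text
clock: 5.35
tool_pos: [473.8, -64.6, 153.1]
ee_rot: [0.001, 0.709, 0.705, -0.001]
contact_force: [-0.6, -0.4, 0.2]
grip_width: 0.7
top peg_a 0.97 [445.5, 138.7, 107.1]
top peg_a 0.85 [498.1, 137.4, 110.4]
top disc_hub 0.93 [473.3, 137.8, 82.8]
top bolt_post 0.61 [475.6, -24.7, 109.3]
top bolt_post 0.37 [497.9, 135.6, 112.2]
scene peg_a 0.89 [450.9, 136.9, 112.6]
scene peg_a 0.83 [502.1, 136.7, 108.6]
scene disc_hub 0.68 [473.8, 138.1, 82.3]
scene bolt_post 0.53 [474.0, -24.7, 115.3]
```

View pics/t3.png

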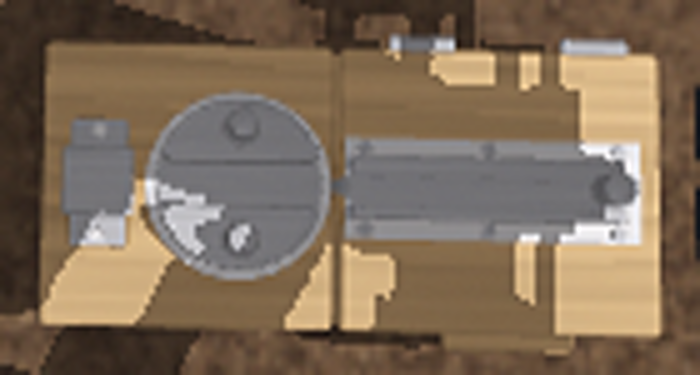

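The slot lines up with the bolt: the slot lines in the crop are parallel to the bolt at row ~185, and the pegs are level within 0.02 rad. Now I go down behind the post and push.

```bash
python3 -m crank '[[0,1,0,-29,0],[0,0,0,-29,0],[0,0,0,0,0],[0,0,10,0,0],[0,0,10,0,0],[0,0,8,0,0],[0,0,6,0,0],[0,0,0,0,0]]' && python3 -m crank '[[0,0,8,0,0],[0,0,8,0,0],[0,0,8,0,0],[0,0,8,0,0],[0,0,8,0,0],[0,0,8,0,0],[0,0,8,0,0],[0,0,0,0,0]]'
```

```text
clock: 6.42
tool_pos: [475.7, -23.1, 95.7]
ee_rot: [0.001, 0.707, 0.708, 0.001]
contact_force: [0.0, 0.2, -0.9]
grip_width: 0.7
clock: 7.08
tool_pos: [475.0, 33.1, 94.4]
ee_rot: [-0.0, 0.707, 0.707, 0.0]
contact_force: [-0.7, 0.3, 0.1]
grip_width: 0.2
```

```bash
python3 -m crank '[[0,0,8,0,0],[0,0,8,0,0],[0,0,6,0,0],[0,0,5,0,0],[0,0,3,0,0],[0,0,0,0,0]]'
python3 - <<'E'
from rig import robot, optics
for c in ["top","scene"]:
    im=optics.get_image(c)
    for n in ["bolt_post","peg_a"]:
        for r in optics.spot_point(im,n)[:3]: print(c,n,round(r['p'],2),[round(v,1) for v in r['point']])
E
```

```text
clock: 7.58
tool_pos: [474.9, 62.1, 94.4]
ee_rot: [-0.0, 0.707, 0.707, 0.0]
contact_force: [-0.7, 0.2, -0.0]
grip_width: 0.5
top bolt_post 0.47 [476.1, 82.0, 111.5]
top bolt_post 0.32 [474.5, 136.3, 83.4]
top peg_a 0.91 [448.0, 139.4, 108.6]
top peg_a 0.77 [497.3, 136.8, 112.9]
top peg_a 0.23 [651.8, 191.8, -3.6]
scene bolt_post 0.65 [473.4, 83.1, 116.8]
scene peg_a 0.96 [499.1, 137.1, 109.4]
scene peg_a 0.91 [451.2, 135.3, 115.7]
```

The post is at about y = 82, with roughly 3–5 mm to go. I push on in small steps until the force rises.

```bash
python3 -m crank '[[0,0,1.5,0,0],[0,0,1.5,0,0],[0,0,0,0,0]]'; python3 -m crank '[[0,0,1,0,0],[0,0,1,0,0],[0,0,0,0,0]]'; python3 -m crank '[[0,0,1,0,0],[0,0,0,0,0]]'
```

```text
clock: 8.13
tool_pos: [475.2, 63.8, 94.6]
ee_rot: [0.0, 0.707, 0.707, -0.0]
contact_force: [-0.8, -3.7, 0.2]
grip_width: 0.2
clock: 8.38
tool_pos: [475.2, 64.4, 94.6]
ee_rot: [0.001, 0.707, 0.707, -0.001]
contact_force: [0.3, -9.3, 0.8]
grip_width: 0.4
clock: 8.55
tool_pos: [475.3, 64.5, 94.7]
ee_rot: [0.002, 0.707, 0.707, -0.002]
contact_force: [0.9, -13.6, 0.3]
grip_width: 0.3
```

```bash
python3 -m crank '[[0,0,1.5,0,0],[0,0,0,0,0],[0,0,0,0,0]]'; python3 -m crank '[[0,0,-12,0,0],[0,0,-12,0,0],[0,0,-10,30,0],[0,0,-20,35,0],[0,0,-38,0,0],[0,0,-38,0,0],[0,0,-38,0,0],[0,0,0,0,0]]'
python3 - <<'E'
from rig import robot, optics
import cv2
for c in ["top","scene"]:
    im=optics.get_image(c)
    if c=="top": cv2.imwrite("pics/t5.png",cv2.resize(im["pixels"][150:300,190:400,::-1],None,fx=3.8,fy=3.8,interpolation=cv2.INTER_CUBIC))
    for n in ["bolt_post","peg_a","disc_hub","knife_box","mug_2","spice_jar_1","tin_2","mill_2"]:
        for r in optics.spot_point(im,n)[:2]: print(c,n,round(r['p'],2),[round(v,1) for v in r['point']])
E
```

```text
clock: 8.8
tool_pos: [475.3, 64.7, 94.7]
ee_rot: [0.003, 0.707, 0.707, -0.003]
contact_force: [-0.5, -20.0, 1.2]
grip_width: 0.7
clock: 9.47
tool_pos: [475.4, -104.6, 160.3]
ee_rot: [0.002, 0.709, 0.705, -0.0]
contact_force: [0.9, 0.1, -0.0]
grip_width: 0.7
top peg_a 0.9 [450.6, 137.7, 109.7]
top peg_a 0.75 [498.8, 136.6, 112.8]
top disc_hub 0.58 [476.7, 136.5, 84.0]
top mug_2 0.87 [639.8, -0.7, -1.3]
top spice_jar_1 0.71 [473.5, 137.1, 83.1]
top spice_jar_1 0.29 [472.5, 85.4, 110.6]
top tin_2 0.7 [651.2, 190.6, 2.0]
top tin_2 0.68 [642.5, -0.9, 0.9]
top mill_2 0.84 [477.7, 322.4, -1.3]
scene bolt_post 0.75 [474.5, 82.0, 116.0]
scene peg_a 0.78 [451.6, 138.7, 110.7]
scene peg_a 0.58 [504.9, 138.5, 106.5]
scene disc_hub 0.67 [453.4, 139.7, 112.8]
scene disc_hub 0.57 [475.6, 138.0, 84.8]
scene knife_box 0.63 [472.4, 83.7, 0.6]
scene mug_2 0.84 [641.6, 0.7, 4.1]
scene spice_jar_1 0.65 [608.9, 91.6, 2.2]
scene tin_2 0.7 [646.2, 192.2, -1.8]
scene tin_2 0.44 [476.2, 138.8, 82.8]
scene mill_2 0.81 [477.2, 323.0, 4.6]
```

View pics/t5.png

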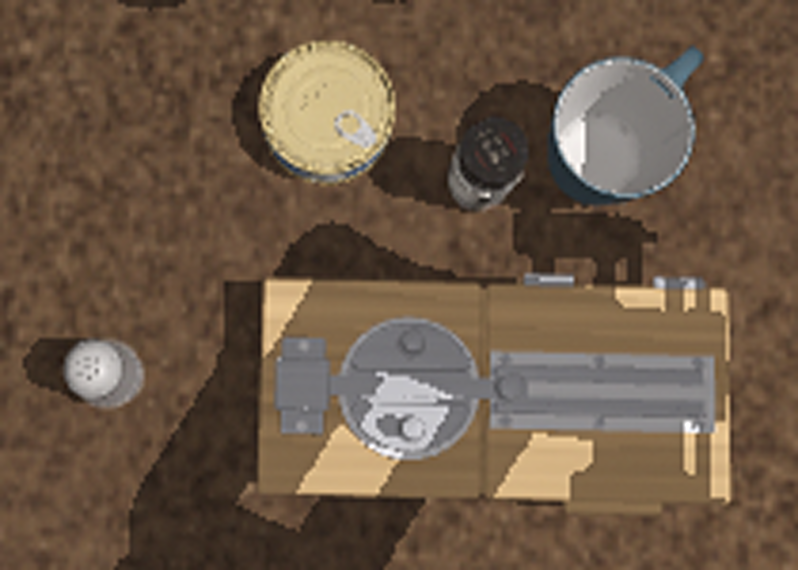

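The bolt runs through the disc slot into the keeper (crop ~(330, 388)). The post stands at (511, 386), the bystanders have not moved and the arm is clear.

```bash
python3 -c "
from rig import robot
print(robot.close_job())"
```

```text
the job is handed in; nothing more can be done
None
```

The knife box is locked: the slot is lined up and the bolt is pushed home. I handed the job in at about 9.6 s on the robot's clock.

I pushed one peg counter-clockwise about 1.2 rad with the closed fingertips. Then I pushed the post about 107 mm along +y and backed the arm off.

**Last checks:**
- **Slot:** before the bolt went in, the pegs were within about 0.03 rad of lined up.
- **Bolt:** it met a hard stop. The force rose to 20 N while the tip moved less than 1 mm.
- **Post:** it ended at y ≈ 82 mm, against about 81.5 mm expected for fully home. The last picture shows the bolt through the disc and in the keeper.
- **Bystanders:** the mug, jar, tin and salt shaker read the same as at the start, within the networks' accuracy.
- **Arm:** it stands clear, with about zero force on the tool.

**Disagreements:** in the last top view the networks missed the post and gave wrong spots for the jar. The scene camera and the picture itself settled both.

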